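Set the tilting whetstone stand to twenty degrees

ROBOT

A 6-joint arm with a two-finger parallel gripper is mounted at the origin on a cart in front of the work surface, level with it; the furniture and walls round the work are solid. World frame = base frame: x ahead of the robot, y to its left, z up, the work surface at z = 0. Lengths are in m, angles in rad, forces in N, time in s.
With the tool pointing down it reaches from about 0.35 to 0.975 m from the base axis. Payload 4.9 kg.
Tool frame: the origin (TCP) lies at the very end of the fingers, on their centre line; the grasp point (between the pads) lies 19 mm behind it (bot.pinch_z is the distance from the TCP to the grasp point, in m); z points along the fingers, y is the line along which they close (so a half turn about z gives the same grasp; the last joint's range is limited). The gripper opens to 85 mm and grips with 20 to 120 N. Pads are 22 mm wide; open, the fingers measure 114 mm over their backs; the gripper's body (76 mm by 85 mm) begins 54 mm behind the grasp point. The pads swing forward as they close: fully open they stand 13 mm farther back than shut.
Start: joints at [1.209, 0.053, 1.613, -0, 1.476, -0.119], TCP at [0.15, 0.607, 0.231] pointing down, gripper open.
Joint ranges: [-3.01, 3.01], [-1.01, 2.22], [0.06, 2.58], [-1.02, 4.17], [0.09, 2.62], [-3.14, 3.14]. Speed limits (rad/s): [2.57, 2.57, 3.14, 3.14, 3.14, 3.14].

INTERFACE

Orientations are given as [roll, pitch, yaw] about the fixed x, y, z axes, in that order (R = Rz(yaw) Ry(pitch) Rx(roll)).
In Python, from workcell import bot gives the robot as it stands. Calls block until the motion is done:
- bot.reach(position, orientation): joint-space move of the TCP to a pose.
- bot.movel(position, ori=None, rate=0.15, guard=None): straight line of the TCP; ori=None keeps the orientation; rate is the mean speed in m/s. With guard (N) it stops when the force on the tool has changed by that much, and returns True; else False.
- bot.move_j(angles): joint-space move.
- bot.let_go() and bot.clamp(): open the fingers fully, or close them until they stop; the grip force is fixed at half the most.
- bot.wait(seconds).
- bot.solve_ik(position, orientation): joint angles nearest the present ones, or None.
- bot.grab_frame(name): name is "scene" or "side" or "wrist"; returns the picture (384x512x3 uint8, red, green, blue); there is no depth.
- bot.camera_model(name): a dict with "fovy" (degrees; the focal length in pixels is half the picture's height over the tangent of half this angle, whatever the lens; pixels are square), "cx", "cy" (the principal point, pixels), "R" (3x3) and "t" (3): a world point X has camera coordinates R X + t. Camera axes: x right, y down, z forward; pixel columns grow to the right and rows downward; lengths in m; the calibration is good to about 2 mm. A picture is of the moment at which its call begins: read the wrist's pose just before it. camera_model takes no time and is no camera call; for the wrist camera it gives the pose at the moment of the call.
A pose or a line that the arm cannot do raises bot.PlanningError and nothing moves.
- bot.job_done(): hands the job in; it is judged then, once.
Trained networks look in the newest picture that a camera, given by its name, has taken for a name from the list of things; names that differ only in an ending like _2 or _b are one class to them, and where a whole thing is asked for, a point or a joint stands for the part that bears it (a point fixed in the world has none). Each returns a list of dicts, best first, with "conf" (0 to 1); they miss things now and then, are a little off and sometimes report something else, mostly with a low value. They report only what shows in the picture. A call takes as long as a camera call.
- bot.recognise(camera, name): "bbox" ([left, top, width, height] in pixels, round what is visible of it).
- bot.outline_of(camera, name): "mask" (384x512 bool, what is visible of it) and "bbox" ([left, top, width, height] in pixels, round what is visible of it).
Readings, each from a call of its own:
- bot.current_time(): time.
- bot.current_joint_pos(): joint angles.
- bot.current_joint_vel(): joint speeds.
- bot.current_tau(): joint torques, N m.
- bot.current_tool_pos(): TCP position.
- bot.current_tcp_rot(): TCP orientation.
- bot.current_force(): force on the tool from outside, world axes, zero at the start.
- bot.current_wrist_torque(): the same for the moment, N m.
- bot.current_width(): finger opening in m.
- bot.current_gripper_force(): force on a finger pad.
Only numpy, scipy, OpenCV 4.12 (cv2) and the standard library are available. Lean on these libraries where they do the work, as an engineer would, in place of code of your own. Each camera call takes 0.05 s, during which the arm holds its last target. There are 200 camera calls.

TASK

Set the whetstone stand to its 20 degree sharpening angle: the roller under the stone cradle has to sit on a 60 mm stack of spacers, and one 30 mm spacer already lies on the stand. Lay the loose spacer that makes up the height flat, centred and square on top of it, then swing the raised cradle down by its ball lever, gently and without letting it drop, until the roller rests on the stack, and let go. Leave the other spacer and the other things where they are.

Things in the scene. Friction and masses are not known exactly. Their poses are not given: they have to be found in the camera images.
- stand: steel base plate of the sharpening stand, 110 mm (its x) by 236 mm (its y), fixed, in the left half of the board. Its origin lies on the board straight under the hinge axis, which runs along its x axis; the base reaches from y = +26 mm to y = -210 mm in its frame; its top is 18 mm above the board, the dark pad for the spacers is at y = -164 mm
- hinge (a point): middle of the hinge axis, 30 mm above the board; the axis runs along the stand's x axis and the cradle, when level, reaches from it along the stand's -y
- anvil (a point): centre of the top face of the dark ground pad (84 x 56 mm, 20 mm above the board) on which the stack of spacers stands
- cradle (a joint): tilt of the cradle in rad: 0 = level, roller on the bare pad; grows as the free end swings up and over the hinge, stop at 1.85. sin(tilt) = stack height / 175 mm. It starts upright, at 1.5 to 1.85. Hinge friction (0.22 N m) holds it between about 1.15 and 1.65; above that it may lean back onto the stop, below that it falls if let go
- roller (a point): middle of the steel roller (20 mm across, 84 mm long, parallel to the hinge) under the free end of the cradle, 175 mm from the hinge axis. The cradle is an aluminium plate 80 mm wide, 190 mm long, with a grey whetstone (150 x 55 x 23 mm) fixed on its upper face, 0.8 kg in all; holding it up at the ball takes up to 4 N
- ball (a point): centre of the black ball knob (32 mm across) at the end of the cradle's lever: in the middle of its width, 240 mm from the hinge along the cradle and 11 mm above the plane through hinge axis and roller. Between ball and plate runs a thin 40 mm stem, so the ball is free on both sides along the stand's x
- spacer_low: black plastic spacer, 70 (its x) x 40 (its y) x 30 mm high (its z), that already lies on the pad of the stand, long side along the hinge. Origin at the centre of its underside
- spacer_thick: loose black plastic spacer of the same size, 70 (its x) x 40 (its y) x 30 mm high, 0.12 kg, lying flat on the board to the right of the stand. Origin at the centre of its underside
- spacer_thin: loose black plastic spacer 70 x 40 mm and only 15 mm high, lying flat on the board to the right of the stand. Origin at the centre of its underside. Not wanted
- jigger: bystander: double steel jigger, 44 mm across, 74 mm high, behind the board. Origin at the centre of its underside
- peeler: bystander: red peeler, 49 x 131 x 14 mm, lying at the front left. Origin at the centre of its underside
- timer: bystander: round red and white kitchen timer, 62 mm across, 38 mm high, at the front right. Origin at the centre of its underside
- brush: bystander: black cleaning brush, 21 x 134 x 17 mm, lying near the front edge. Origin at the centre of its underside
- board: thick wooden cutting board, 310 mm (x) by 520 mm (y), on which the stand, the spacers and most things lie; fixed, its top is 30 mm above the freezer top (z = 0). Origin at the centre of its underside

How it is judged:
By the outcome, as a careful person would: the job done as asked, in the order asked, and still so for the second after the job is handed in, with the robot touching nothing.
It also fails if it takes over 51 s, if anything falls off the work surface, if the arm or the gripper's body presses on something with over 40 N, if the wrist force passes 120 N, or if a joint passes its speed limit or range.

## Working session

There is one attempt and no reset: what is moved stays moved. The work goes in short steps, each a Python script; the robot and the scene stay as the last script left them, time stands still between calls to the robot, and variables do not carry over. Pictures are saved under pics/ and viewed, at most 10 in all, crops included, and the job is handed in when it is done.

```bash
mkdir -p pics; ls; cat > h.py <<'E'
import numpy as np, cv2
from workcell import bot
def cam(n):
    m=bot.camera_model(n); f=192/np.tan(np.radians(m["fovy"])/2)
    return f,m["cx"],m["cy"],np.array(m["R"]),np.array(m["t"])
def proj(c,X):
    f,cx,cy,R,t=c; p=np.asarray(X)@R.T+t
    return np.stack([f*p[...,0]/p[...,2]+cx,f*p[...,1]/p[...,2]+cy],-1)
def back(c,uv,z):
    f,cx,cy,R,t=c; d=R.T@np.array([(uv[0]-cx)/f,(uv[1]-cy)/f,1]); o=-R.T@t
    return o+d*(z-o[2])/d[2]
def save(im,n): cv2.imwrite("pics/"+n,im[...,::-1])
E
python3 - <<'E'
from h import *
ims=[bot.grab_frame(n) for n in("scene","side")]
save(np.hstack([cv2.resize(ims[0],(512,384))]),"scene.png"); save(ims[1],"side.png")
for n in("scene","side"):
    c=cam(n); print(n,c)
    for k in("spacer_thick","spacer_thin","spacer_low","ball","stand","board"):
        print(k,[(d["bbox"],round(d["conf"],2)) for d in bot.recognise(n,k)][:3])
print(bot.current_time(),bot.pinch_z,bot.current_tcp_rot())
E
```

```text
pics
scene (np.float64(425.64654215601234), 251.19845683515203, 187.7346542199255, array([[ 0.85272754, -0.52209889, -0.01638596],
       [-0.20774021, -0.31017975, -0.92770282],
       [ 0.47927002,  0.79448176, -0.37295975]]), array([-0.46139021,  0.19732217,  0.79874842]))
spacer_thick [([257.9, 221.4, 37.3, 23.4], 0.76)]
spacer_thin [([296.2, 207.3, 33.1, 24.6], 0.56)]
spacer_low [([240.7, 181.7, 34.7, 23.5], 0.75)]
ball [([203.3, 84.5, 37.2, 98.7], 0.97)]
stand [([199.2, 83.9, 87.3, 137.6], 0.81), ([198.0, 225.9, 46.9, 23.2], 0.49)]
board [([150.7, 172.0, 219.0, 124.3], 0.97)]
side (np.float64(385.9846283364626), 255.7090370337019, 193.47539884182794, array([[-0.90022968, -0.43538837,  0.00484648],
       [-0.18356337,  0.36940411, -0.91095834],
       [ 0.39483036, -0.82096137, -0.4124699 ]]), array([0.52884403, 0.1604051 , 0.6948611 ]))
spacer_thick [([293.5, 175.3, 32.2, 15.6], 0.69)]
spacer_thin [([252.5, 175.6, 32.6, 10.8], 0.67)]
spacer_low [([241.5, 186.1, 38.6, 20.4], 0.96), ([179.8, 109.8, 111.2, 143.0], 0.68)]
ball [([180.5, 116.2, 59.5, 120.3], 0.94), ([179.8, 112.9, 110.0, 140.2], 0.27)]
stand [([179.0, 113.4, 112.4, 139.4], 0.9)]
board [([150.7, 166.5, 218.9, 137.0], 0.64)]
0.7 0.0187 [ 3.14147642e+00 -7.00945598e-06  2.89874629e+00]
```

View pics/scene.png

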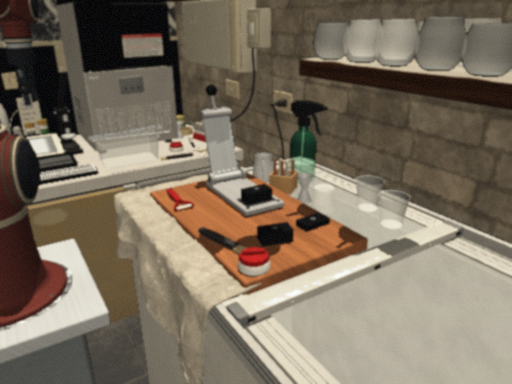

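View pics/side.png

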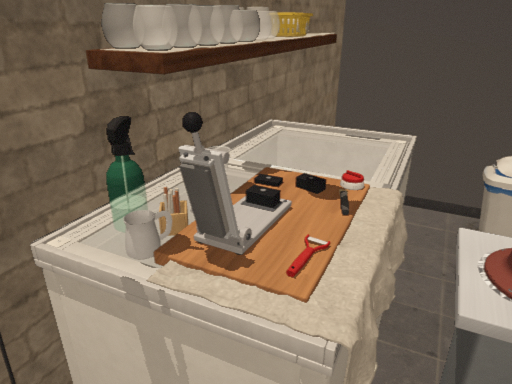

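```bash
cat >> h.py <<'E'
from scipy.optimize import minimize
def corners(x,y,yaw,z0,h,lx=.07,ly=.04):
    c,s=np.cos(yaw),np.sin(yaw)
    return np.array([[x+c*a-s*b,y+s*a+c*b,z] for a in(-lx/2,lx/2) for b in(-ly/2,ly/2) for z in(z0,z0+h)])
def mask_of(n,k):
    r=bot.outline_of(n,k); return (r[0]["mask"],r[0]["conf"]) if r else (None,0)
def fitbox(obs,z0,h,x0):
    # obs: list of (cam,mask); best IoU of the box silhouette
    def cost(p):
        t=0
        for c,m in obs:
            S=4; im=np.zeros((384*S,512*S),np.uint8)
            uv=proj(c,corners(p[0],p[1],p[2],z0,h))
            hull=cv2.convexHull(np.round((uv+.5)*S*16).astype(np.int32))
            cv2.fillConvexPoly(im,hull,255,cv2.LINE_8,4)
            a=cv2.resize(im,(512,384),interpolation=cv2.INTER_AREA)/255.
            t+=1-np.minimum(a,m).sum()/np.maximum(a,m).sum()
        return t/len(obs)
    best=None
    for y in x0[2]:
        r=minimize(cost,[x0[0],x0[1],y],method="Nelder-Mead",options=dict(initial_simplex=np.array([x0[0],x0[1],y])+np.array([[0,0,0],[.012,0,0],[0,.012,0],[0,0,.25]]),xatol=2e-4,fatol=1e-4,maxiter=120))
        if best is None or r.fun<best.fun: best=r
    return best.x,best.fun
def tri(cs,uvs):
    A=[];b=[]
    for c,uv in zip(cs,uvs):
        f,cx,cy,R,t=c; d=R.T@np.array([(uv[0]-cx)/f,(uv[1]-cy)/f,1]); d/=np.linalg.norm(d); P=np.eye(3)-np.outer(d,d)
        A.append(P);b.append(P@(-R.T@t))
    return np.linalg.lstsq(np.vstack(A),np.hstack(b),rcond=None)[0]
E
python3 - <<'E'
from h import *
ns=("scene","side"); [bot.grab_frame(n) for n in ns]; C={n:cam(n) for n in ns}
for k,z0,h in(("spacer_thick",.03,.03),("spacer_thin",.03,.015),("spacer_low",.05,.03)):
    obs=[]
    for n in ns:
        m,cf=mask_of(n,k)
        if m is not None: obs.append((C[n],m)); v,u=np.nonzero(m); g=back(C[n],(u.mean(),v.mean()),z0+h/2); print(k,n,cf,g.round(3),m.sum())
    print(k,fitbox(obs,z0,h,(g[0],g[1],np.arange(-1.4,1.6,.5))))
uv=[]
for n in ns:
    im=bot.grab_frame(n); b=bot.recognise(n,"ball")[0]["bbox"]
    l,t,w,_=[int(v) for v in b]; g=im[t-8:t+18,l-6:l+w+6].max(2)
    if n=="side": g=im[105:133,178:210].max(2); l,t=184,113
    m=(g<60).astype(np.uint8); num,lab,st,ce=cv2.connectedComponentsWithStats(m); i=1+st[1:,4].argmax()
    uv.append(ce[i]+[l-6,t-8]); print(n,st[i],uv[-1])
print(tri([C[n] for n in ns],uv), bot.current_time())
E
```

```text
spacer_thick scene 0.91 [ 0.509 -0.152  0.045] 758
spacer_thick side 0.76 [ 0.503 -0.147  0.045] 466
spacer_thick (array([ 0.50763886, -0.15146376, -0.27080618]), np.float64(0.09490501031223658))
spacer_thin scene 0.66 [ 0.623 -0.138  0.037] 429
spacer_thin side 0.74 [ 0.614 -0.133  0.037] 273
spacer_thin (array([ 0.6200807 , -0.13712006, -3.1043001 ]), np.float64(0.13578059546796367))
spacer_low scene 0.57 [0.566 0.015 0.065] 530
spacer_low side 0.8 [0.562 0.019 0.065] 618
spacer_low (array([ 0.56518271,  0.01581033, -0.00532352]), np.float64(0.07235527356230687))
scene [ 9  8 11 12 97] [210.86597938  89.77319588]
side [  5   7  20  21 325] [192.15692308 121.75692308]
[0.57343751 0.2571902  0.28713972] 1.3
```

```bash
python3 - <<'E'
from h import *
pi=np.pi
bot.reach([.14,.45,.38],[pi,0,2.9])
j=bot.solve_ik([.52,-.06,.32],[pi,0,0]); j2=bot.solve_ik([.52,-.06,.32],[pi,0,pi]); print(j,j2)
q=np.array(bot.current_joint_pos()); 
a=min([j,j2],key=lambda v:np.abs(np.array(v)-q).max()); bot.move_j(a)
im=bot.grab_frame("wrist"); save(im,"w1.png"); c=cam("wrist"); print(c, -c[3].T@c[4])
np.savez("w1.npz",im=im,f=c[0],cx=c[1],cy=c[2],R=c[3],t=c[4])
for k,z0,h,x0 in(("spacer_thick",.03,.03,(.508,-.151,(-.5,-.27,0))),("spacer_low",.05,.03,(.565,.016,(-.1,0.05)))):
    m,cf=mask_of("wrist",k); print(k,cf)
    if m is not None: print(m.sum(),fitbox([(c,m)],z0,h,x0))
print(bot.current_time(),bot.current_tcp_rot())
E
```

```text
[-2.57107480e-01 -2.29142152e-01  1.73147833e+00 -4.44089210e-16
  1.63925647e+00  1.31368885e+00] [-0.25710748 -0.22914215  1.73147833  0.          1.63925647 -1.82790381]
(np.float64(323.5472849310534), 256.54982832343245, 193.5860266731869, array([[ 2.58821840e-03, -9.99995729e-01, -1.35736327e-03],
       [-9.62433159e-01, -2.85952851e-03,  2.71503659e-01],
       [-2.71506381e-01,  6.03660654e-04, -9.62436450e-01]]), array([-0.06009769,  0.4411047 ,  0.60600879])) [ 0.58922459 -0.05920191  0.46340184]
spacer_thick 0.9
1949 (array([ 0.50620705, -0.15205321, -0.27565245]), np.float64(0.04382014453704375))
spacer_low 0.88
2256 (array([ 0.56453429,  0.01545588, -0.06464254]), np.float64(0.043721353030918064))
4.6 [-3.14158867e+00 -3.68624482e-04  1.39487237e-03]
```

View pics/w1.png

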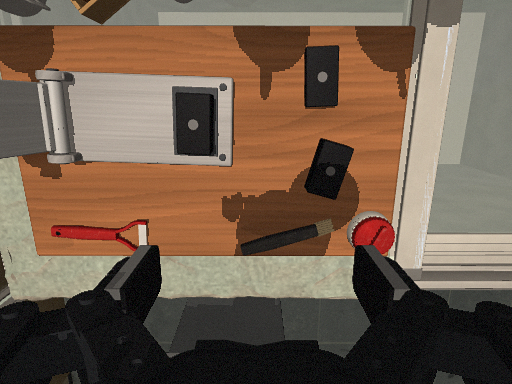

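```bash
python3 - <<'E'
from h import *
pi=np.pi
c=cam("wrist"); m,cf=mask_of("wrist","timer"); v,u=np.nonzero(m); print("timer",cf,back(c,(u.mean(),v.mean()),.05))
x,y,w=.5065,-.152,-.275; wl=-.062
bot.reach([x,y,.12],[pi,0,w])
bot.movel([x,y,.032],rate=.12,guard=15)
print(bot.current_tool_pos(),bot.current_force())
bot.clamp(); print(bot.current_width(),bot.current_gripper_force())
bot.movel([x,y,.17],rate=.2)
bot.reach([.5645,.0155,.17],[pi,0,wl])
bot.movel([.5645,.0155,.1],rate=.15)
im=bot.grab_frame("wrist"); save(im,"w2.png"); save(bot.grab_frame("side"),"s2.png")
print(bot.current_time(),bot.current_width(),bot.current_tool_pos())
E
```

```text
timer 0.89 [ 0.41980569 -0.21655391  0.05      ]
[ 0.50732894 -0.15228365  0.03298299] [ 0.68047732 -0.2492429   0.78443109]
0.03924719225955042 62.82217025756836
9.2083 0.03931794956986743 [0.56570356 0.01502025 0.10174814]
```

```bash
python3 -c "
import cv2,numpy as np
a=cv2.imread('pics/w2.png');b=cv2.imread('pics/s2.png')[110:260,170:330]
cv2.imwrite('pics/m2.png',np.vstack([cv2.resize(a,(400,300)),cv2.resize(b,(320,300))[:, :].repeat(1,1) if 0 else cv2.copyMakeBorder(cv2.resize(b,(320,300)),0,0,0,80,0)]))"
```

```text
(no output)
```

View pics/m2.png

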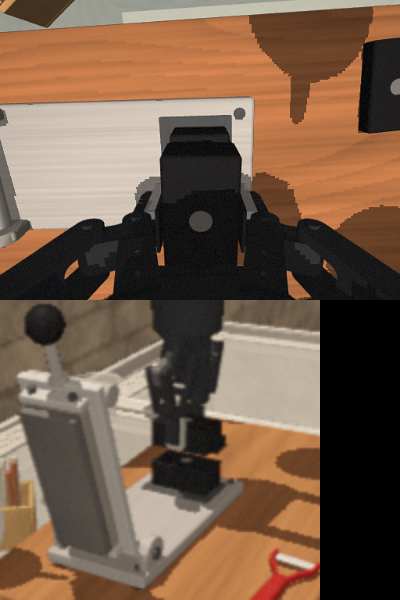

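```bash
python3 - <<'E'
from h import *
def dot(im,u,v,r=14):
    g=im[v-r:v+r,u-r:u+r].astype(int).max(2); m=(g>90).astype(np.uint8)
    n,l,s,ce=cv2.connectedComponentsWithStats(m); i=1+np.argmin(np.hypot(*(ce[1:]-r).T)); print(s[i]); return ce[i]+[u-r,v-r]
d=np.load("w1.npz"); c1=(d["f"],d["cx"],d["cy"],d["R"],d["t"])
print("low",back(c1,dot(d["im"],193,124,10),.08),"thick",back(c1,dot(d["im"],330,171,10),.06))
im=cv2.imread("pics/w2.png")[...,::-1]; print("held",back(cam("wrist"),dot(im,256,283,20),.1297), bot.current_tool_pos())
E
```

```text
[ 5  5 10 11 81]Traceback (most recent call last):
  File "<stdin>", line 6, in <module>
  File "<stdin>", line 4, in dot
    return _wrapfunc(a, 'argmin', axis=axis, out=out, **kwds)
    return bound(*args, **kwds)
ValueError: attempt to get argmin of an empty sequence
```

```bash
python3 - <<'E'
from h import *
def dot(im,u,v,r=14):
    g=im[v-r:v+r,u-r:u+r].max(2).astype(np.uint8); _,m=cv2.threshold(g,0,1,cv2.THRESH_OTSU)
    n,l,s,ce=cv2.connectedComponentsWithStats(m); i=1+np.argmin(np.hypot(*(ce[1:]-r).T)); print(s[i]); return ce[i]+[u-r,v-r]
d=np.load("w1.npz"); c1=(d["f"],d["cx"],d["cy"],d["R"],d["t"])
print("low",back(c1,dot(d["im"],193,124,10),.08),"thick",back(c1,dot(d["im"],330,171,10),.06))
im=cv2.imread("pics/w2.png")[...,::-1]; print("held",back(cam("wrist"),dot(im,256,283,20),.1297), bot.current_tool_pos())
E
```

```text
[ 5  5 10 11 87]
[ 6  6  9  9 68]
low [0.56450837 0.01549974 0.08      ] thick [ 0.50573422 -0.1521985   0.06      ]
[  6   7  30  27 638]
held [0.56493992 0.01511772 0.1297    ] [0.56570356 0.01502025 0.10174814]
```

```bash
python3 - <<'E'
from h import *
pi=np.pi
print(bot.movel([.5645,.0157,.0815],rate=.03,guard=6),bot.current_tool_pos(),bot.current_force())
bot.let_go()
bot.movel([.5645,.0157,.2],rate=.2)
im=bot.grab_frame("wrist"); save(im,"w3.png"); c=cam("wrist")
for k in("spacer_thick","spacer_low"):
    m,cf=mask_of("wrist",k); print(k,cf)
    if m is not None: print(m.sum(),fitbox([(c,m)],.05,.06,(.5645,.0155,(-.1,0.))))
bot.movel([.5645,.0157,.40],rate=.25)
bot.reach([.573,.22,.40],[pi,0,pi/2-.045])
im=bot.grab_frame("wrist"); save(im,"w4.png"); c=cam("wrist"); print(proj(c,np.array([[.573,.257,.287]])))
np.savez("w4.npz",im=im,f=c[0],cx=c[1],cy=c[2],R=c[3],t=c[4])
print(bot.current_time(),bot.current_tool_pos(),bot.current_joint_pos())
E
python3 -c "
import cv2,numpy as np
cv2.imwrite('pics/m3.png',np.vstack([cv2.resize(cv2.imread('pics/w%d.png'%i),(400,300)) for i in(3,4)]))"
```

```text
True [0.56432338 0.01574812 0.08284667] [0.34443689 0.65934    4.0756397 ]
spacer_thick 0.95
5003 (array([ 0.56171489,  0.01634079, -0.06030071]), np.float64(0.07479498216951797))
spacer_low 0.69
314 (array([0.56620525, 0.01308326, 0.08436276]), np.float64(0.9418602118213939))
[[254.07925575 143.7348855 ]]
13.3167 [0.57298473 0.21931645 0.39926726] [ 2.44431393e-01 -1.83917976e-02  1.41015561e+00 -2.46155024e-04
  1.75098598e+00  2.91062313e-01]
```

View pics/m3.png

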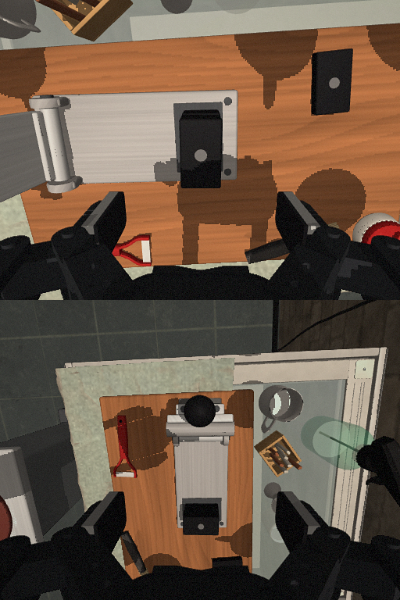

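```bash
python3 - <<'E'
from h import *
im=cv2.imread("pics/w4.png")[...,::-1]; d=np.load("w4.npz"); c=(d["f"],d["cx"],d["cy"],d["R"],d["t"])
m=(im[110:170,225:290].max(2)<45).astype(np.uint8); m=cv2.morphologyEx(m,cv2.MORPH_OPEN,np.ones((9,9)))
n,l,s,ce=cv2.connectedComponentsWithStats(m); i=1+s[1:,4].argmax(); b=ce[i]+[225,110]; print(s[i],b,back(c,b,.287))
def dot(im,u,v,r=12):
    g=im[v-r:v+r,u-r:u+r].max(2).astype(np.uint8); _,m=cv2.threshold(g,0,1,cv2.THRESH_OTSU)
    n,l,s,ce=cv2.connectedComponentsWithStats(m); i=1+np.argmin(np.hypot(*(ce[1:]-r).T)); print(s[i]); return ce[i]+[u-r,v-r]
print("dot w4",back(c,dot(im,257,290),.11))
r=.56450837,.01549974
# w3: camera pose = w4 rotated; recover from current kinematics offset
R,t=c[3],c[4]; cp=-R.T@t; T=np.array([.57298,.21932,.39927]); a=pi=np.pi/2-.045
from scipy.spatial.transform import Rotation as Ro
Z=Ro.from_euler('z',-.062-a).as_matrix(); T3=np.array([.5645,.0157,.2]); R3=R@Z.T; p3=T3+Z@(cp-T); c3=(c[0],c[1],c[2],R3,-R3@p3)
im3=cv2.imread("pics/w3.png")[...,::-1]; print("dot w3",back(c3,dot(im3,256,198),.11))
E
```

```text
[  11   12   40   41 1308] [255.17584098 141.87844037] [0.57392886 0.25840975 0.287     ]
[ 8  9  8  6 39]
dot w4 [0.56387389 0.01574667 0.11      ]
[  5   5  16  16 201]
dot w3 [0.5638527  0.01547651 0.11      ]
```

```bash
cat >> h.py <<'E'
H=np.array([.571,.1805,.06]); PSI=-.04; r=.24025
def tcp(tilt):
    f=tilt+.0458; yh=np.array([-np.sin(PSI),np.cos(PSI),0])
    return H-r*np.cos(f)*yh+[0,0,r*np.sin(f)-.0187]
O=[np.pi,0,np.pi/2+PSI]
E
python3 - <<'E'
from h import *
p=tcp(1.85); print(p); 
print([bot.solve_ik(tcp(a),O) is not None for a in np.linspace(1.85,.3,8)])
bot.reach(p+[0,0,.06],O); print(bot.movel(p,rate=.08,guard=10),bot.current_tool_pos(),bot.current_force())
bot.clamp(); print(bot.current_width(),bot.current_force(),bot.current_tool_pos())
for a in np.arange(1.75,1.24,-.125):
    g=bot.movel(tcp(a),rate=.08,guard=25); print(round(a,2),g,(bot.current_tool_pos()-tcp(a)).round(4),bot.current_force().round(1),round(bot.current_width(),4))
    if g: break
save(bot.grab_frame("side"),"s5.png"); print(bot.current_time())
E
```

```text
[0.57406777 0.25715341 0.26897281]
[True, True, True, True, True, True, True, True]
False [0.57431831 0.25727195 0.26955113] [-0.05205476 -0.46133394  0.09867386]
0.02939942489198488 [-4.92066421 -0.17610709  4.93961949] [0.57341271 0.2572324  0.26973214]
1.75 False [-0.0005  0.0007  0.0006] [-5.1  2.6  4.1] 0.0293
1.62 False [-0.0003 -0.0002 -0.0001] [-5.6  2.4  2.6] 0.0292
1.5 False [-0.0001 -0.0003 -0.0009] [-3.1 -0.  -1.8] 0.0287
1.38 False [ 0.0006 -0.001   0.0007] [ 0.5 -1.3  1.5] 0.0002
1.25 False [-0.     -0.0004 -0.0002] [-0.2  0.1 -0.9] -0.0003
17.8
```

View pics/s5.png

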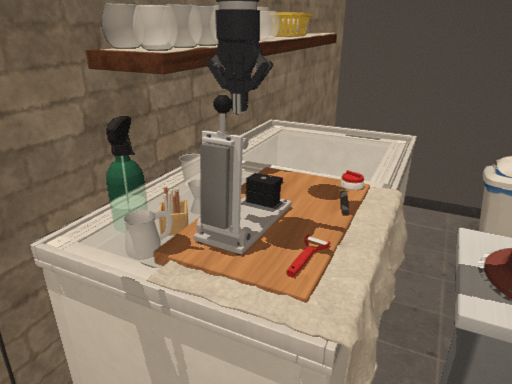

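```bash
python3 - <<'E'
from h import *
p=bot.current_tool_pos(); bot.movel(p+[0,-.02,.09],rate=.2); bot.let_go()
uv=[];C=[]
for n in("side","wrist"):
    im=bot.grab_frame(n); c=cam(n); C.append(c)
    g=proj(c,H+[0,-r*np.cos(1.55),r*np.sin(1.55)]); s=20 if n=="side" else 60
    u,v=np.round(g).astype(int); u0,v0=max(u-s,0),max(v-s,0); q=im[v0:v+s,u0:u+s]; save(cv2.resize(q,(240,240)),f"b_{n}.png")
    m=(q.max(2)<45).astype(np.uint8); m=cv2.morphologyEx(m,cv2.MORPH_OPEN,np.ones((9,9)))
    k,l,st,ce=cv2.connectedComponentsWithStats(m); i=1+st[1:,4].argmax(); uv.append(ce[i]+[u0,v0]); print(n,g,st[i],uv[-1],len(st))
X=tri(C,uv); d=X-H; print(X,"tilt",np.arctan2(d[2],-d[1])-.0458,np.hypot(d[1],d[2]),bot.current_time(),bot.current_tool_pos())
E
python3 -c "
import cv2,numpy as np
cv2.imwrite('pics/m6.png',np.hstack([cv2.imread('pics/b_%s.png'%i) for i in('side','wrist')]))"
```

```text
side [220.12543581 102.92844369] [ 15  17  15  12 173] [222.17919075 105.30057803] 2
wrist [254.93541712  82.68948426] [  34   41   52   54 2237] [254.75011176  90.10505141] 2
[0.57026815 0.1711747  0.29549534] tilt 1.4854183495738695 0.2356798982539534 19.2917 [0.56845178 0.09521592 0.36258669]
```

View pics/m6.png

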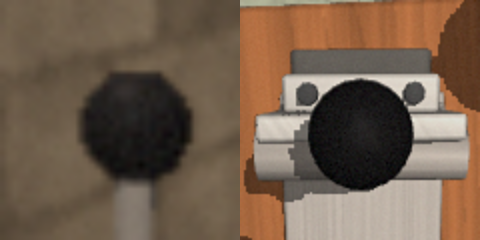

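```bash
sed -i 's/-.0187\]/-.0275]/; s/H=np.array(\[.571,/H=np.array([.5705,/' h.py; python3 - <<'E'
from h import *
c=cam("wrist"); X=back(c,(254.75,90.1),.2995); a0=np.arctan2(.2995-.06,H[1]-X[1])-.0458; print(X,a0)
p=tcp(a0); bot.reach(p+[0,0,.06],O); print(bot.movel(p,rate=.08,guard=8),bot.current_tool_pos(),bot.current_force())
bot.clamp(); w=bot.current_width(); print(w,bot.current_force(),bot.current_tool_pos())
if w>.0305:
  for a in (a0-.1,a0-.2):
    g=bot.movel(tcp(a),rate=.06,guard=20); print(round(a,2),g,(bot.current_tool_pos()-tcp(a)).round(4),bot.current_force().round(1),round(bot.current_width(),4))
    if g: break
print(bot.current_time())
E
```

```text
[0.57071332 0.17128457 0.2995    ] 1.486537514187151
False [0.57045159 0.17133288 0.27320285] [-0.92949357  0.13415026  0.27987945]
0.029421652623770916 [ 0.42255731 -0.6272455   1.44581219] [0.5705471  0.17129154 0.2732174 ]
21.1833
```

```bash
python3 - <<'E'
from h import *
a0=1.4865
for a in a0-np.array([.08,.16,.24,.3]):
    g=bot.movel(tcp(a),rate=.06,guard=20); w=bot.current_width(); print(round(a,2),g,(bot.current_tool_pos()-tcp(a)).round(4),bot.current_force().round(1),round(w,4))
    if g or w<.027: break
save(cv2.hconcat([bot.grab_frame("side")[60:260,130:330],bot.grab_frame("wrist")[92:292,156:356]]).repeat(2,0).repeat(2,1)[:,:],"s7.png")
print(bot.current_time())
E
```

```text
1.41 False [ 0.0005 -0.0007  0.0004] [ 2.6 -0.5  3.3] 0.0298
1.33 False [ 0.0006 -0.0006  0.0002] [ 4.8 -0.4  2.8] 0.0296
1.25 False [ 0.0007 -0.0005 -0.0002] [ 6.  -1.1  1.4] 0.0294
1.19 False [ 0.0008 -0.0006 -0.0004] [ 6.5 -0.9 -0. ] 0.0298
23.075
```

View pics/s7.png

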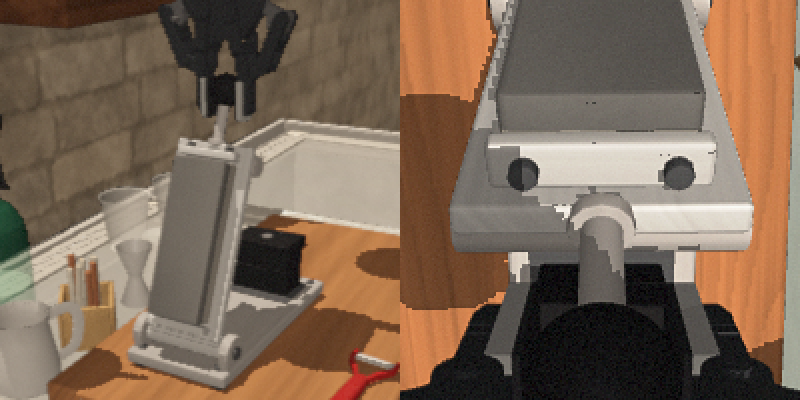

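```bash
python3 - <<'E'
from h import *
dx=0.; ok=True
for a in np.arange(1.1,.41,-.085):
    F=bot.current_force(); dx+=F[0]*1e-4
    g=bot.movel(tcp(a)+[dx,0,0],rate=.06,guard=20); w=bot.current_width(); e=bot.current_tool_pos()-tcp(a)
    print(round(a,3),g,round(dx,4),e.round(4),bot.current_force().round(1),round(w,4))
    if g or w<.0275: ok=False;break
print(bot.current_time(),ok,dx)
np.save("dx.npy",dx); save(bot.grab_frame("side")[60:260,130:330].repeat(2,0).repeat(2,1),"s8.png")
E
```

```text
1.1 False 0.0007 [ 0.0009 -0.0007 -0.0009] [ 5.7 -0.7 -1.4] 0.0294
1.015 False 0.0012 [ 0.001  -0.0011 -0.0014] [ 5.3  0.  -2.7] 0.0296
0.93 False 0.0018 [ 0.0011 -0.0003 -0.0013] [ 3.5  0.4 -4.5] 0.0294
0.845 False 0.0021 [ 0.0012 -0.0001 -0.001 ] [-0.9  2.5 -4.6] 0.0292
0.76 False 0.002 [ 0.0014  0.0002 -0.0005] [-3.5  4.3 -6.1] 0.0294
0.675 False 0.0017 [0.0015 0.0003 0.    ] [-2.8  3.2 -5.1] 0.0298
0.59 False 0.0014 [ 0.0016 -0.001   0.001 ] [-5.  -2.  -0.9] 0.0296
0.505 False 0.0009 [ 0.0017 -0.0008  0.0011] [-3.  -4.1  0.1] 0.0293
0.42 False 0.0006 [ 0.0017 -0.      0.0005] [ 3.9 -2.2 -2.3] 0.0293
27.5083 True 0.0005985234342607662
```

```bash
python3 - <<'E'
from h import *
dx=float(np.load("dx.npy"))+.0003
for a in (.39,.365):
    print(bot.movel(tcp(a)+[dx,0,0],rate=.03,guard=10),(bot.current_tool_pos()-tcp(a)).round(4),bot.current_force().round(1))
for a in np.arange(.36,.31,-.005):
    g=bot.movel(tcp(a)+[dx,0,0],rate=.015,guard=6); F=bot.current_force(); print(round(a,3),g,(bot.current_tool_pos()-tcp(a)).round(4),F.round(1))
    if F[2]>4 or g: break
save(bot.grab_frame("side")[100:250,130:330].repeat(3,0).repeat(3,1),"s9.png"); print(bot.current_time())
E
```

```text
False [ 0.0017  0.0001 -0.0002] [ 5.6 -0.5 -3.2]
False [ 0.0017  0.0004 -0.0001] [ 6.1  1.  -1.5]
0.36 False [0.0017 0.0009 0.0009] [4.1 4.  3.6]
0.355 False [0.0018 0.0013 0.002 ] [1.7 4.9 9.6]
28.85
```

View pics/s9.png

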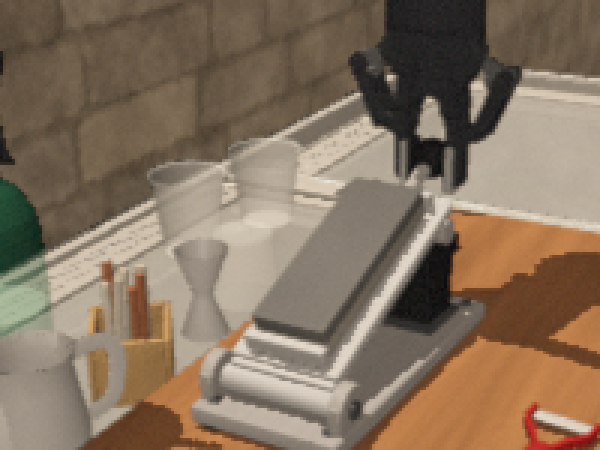

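```bash
python3 - <<'E'
from h import *
dx=float(np.load("dx.npy"))
bot.movel(tcp(.359)+[dx,0,0],rate=.015); print(bot.current_force().round(1))
bot.let_go(); p=bot.current_tool_pos(); print(bot.movel(p+[0,0,.15],rate=.1,guard=15))
bot.wait(.5)
im=bot.grab_frame("wrist"); s=bot.grab_frame("side"); save(np.vstack([cv2.resize(im,(400,300)),cv2.resize(s[110:260,150:350],(400,300))]),"e.png"); print(bot.current_time())
E
```

```text
[4.4 4.3 4.2]
False
31.9333
```

View pics/e.png

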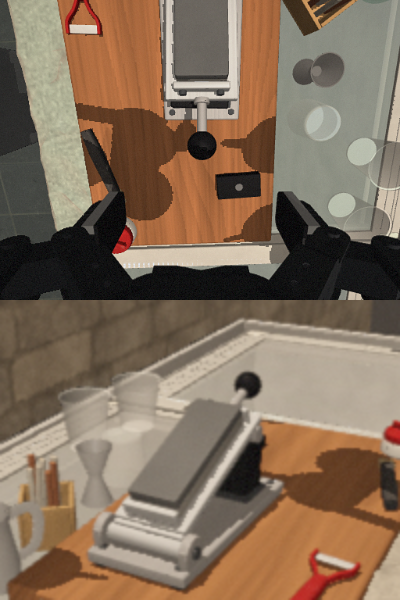

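The cradle is down with the roller on the stack, the gripper is clear of it, and the other things look undisturbed.

```bash
python3 -c "
from workcell import bot
print(bot.job_done())"
```

```text
the job is handed in; nothing more can be done
None
```

The job is handed in at about 32 s: the 30 mm spacer is stacked within about 1 mm of centre and the roller rests on the 60 mm stack; the ball slipped from the first grip near upright, but hinge friction held the cradle and I re-gripped it and swung it down under control.

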